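# Swap the spindle on the painting stand

### The job

The painted spindle on the painting stand is finished: slide the red tailstock well back, take the painted spindle out and set it gently in both rests of the green rack. Then lay the bare spindle from the white rack in the stand's rests, and push the tailstock up until the bare spindle is held snugly between the two brass cups. Leave the other things on the table alone.

Things in the scene. Friction and masses are not known exactly. Their poses are not given: they have to be found in the camera images.
- stand: Painting stand: plywood base 400 x 110 x 18 mm, two aluminium rails, fixed blue headstock block at its -x end, sliding red tailstock at its +x end (blocks 60 mm wide, tops 105 mm up), each with a brass cup facing the other. Origin on the table under the seat point; x along the cups' line from headstock to tailstock, z up. Fixed to the table.
- stand_seat (a point): Where a mounted spindle's centre belongs: on the cups' line, 80 mm above the table; stand's axes. Two cork-faced V rests, 12 mm thick, at x = -50 and +50 mm, reach 25 mm to each side, tops at about the line's height; they carry a spindle exactly on the line and let it slide lengthwise. 50 mm of free depth between them under the line.
- head_cup (a point): Centre of the floor of the headstock's fixed conical brass cup, on the line, 100 mm from the seat; stand's axes. Cups: 9 mm deep, 36 mm outside, about 24 mm wide at the mouth. A mounted spindle's ends sit inside both: with the tailstock back, draw it 12 mm or more toward the tailstock before lifting it; lower a new one that far toward the tailstock too.
- tailstock (a joint): Slide of the red tailstock, metres: about 0.006 when its cup floor presses on a mounted spindle, growing as it is drawn back (stand's +x) up to 0.08. About 3 N of friction; it stays where left, no spring. The tail cup's floor lies at stand x = 94 mm + this value, its mouth 9 mm nearer the headstock.
- tail_post (a point): Centre of the upright light wooden grip post on top of the tailstock: round, 22 mm diameter, 45 mm tall, from 105 to 150 mm above the table (the point is at 130 mm). It moves with the tailstock, at stand x = 120 mm + the slide value. Stand's axes.
- painted_center (a point): Centre of the finished wooden spindle, painted in orange, red, yellow and blue bands; x along its axis. 200 mm long: a barrel 160 mm long and 26 mm in diameter, and at each end a pin 12 mm in diameter, 20 mm long, chamfered. About 0.09 kg, both ends alike. It begins mounted in the stand, on the V rests between the cups.
- blank_center (a point): Centre of the bare, unpainted light wood spindle, same shape, size and mass as the painted one; x along its axis. It begins lying in the white rack. Either end may face the headstock.
- finished_rack_seat (a point): Green rack, base 160 x 80 x 12 mm, two V rests 12 mm thick at x = -50 and +50 mm, empty at the start. The point is the centre of a spindle lying in it: 55 mm above the table, x along the spindle, z up. Fixed to the table. Centre the barrel on the rests to better than 20 mm lengthwise.
- blank_rack_seat (a point): White rack of the same shape as the green one, holding the bare spindle at the start; the point is the centre of a spindle lying in it, 55 mm above the table. Fixed to the table.
- finished_rack: The green rack; origin on the table under its seat point, same axes.
- varnish_jar: Bystander, to be left alone: amber glass jar, brass lid, 70 dia x 100 tall mm. Origin at its underside.
- tube_blue: Bystander, to be left alone: blue paint tube lying flat, 100 x 34 x 20 mm. Origin at its underside.
- tube_orange: Bystander, to be left alone: orange paint tube lying flat, 100 x 34 x 20 mm. Origin at its underside.
- disc: Bystander, to be left alone: round plywood disc lying flat, 80 dia x 6 mm. Origin at its underside.
- brush: Bystander, to be left alone: flat paintbrush lying on the table, wooden handle, 190 long mm. Origin at its underside.
- mug: Bystander, to be left alone: white cup, 70 dia x 85 tall mm. Origin at its underside.
- painted: The painted spindle; origin at its centre, same axes.
- blank: The bare spindle; origin at its centre, same axes.
Not all that is in view belongs to the job. Leave any orange look-alike of the finished_rack alone.

How it is judged:
By the outcome, as a careful person would: the job done as asked, in the order asked, and still so for the second after the job is handed in, with the robot touching nothing.
It also fails if it takes over 72 s, if anything falls off the work surface, if the arm or the gripper's body presses on something with over 40 N, if the wrist force passes 120 N, or if a joint passes its speed limit or range.

### The arm

A 6-joint arm with a two-finger parallel gripper is mounted at the origin on the work surface. World frame = base frame: x ahead of the robot, y to its left, z up, the work surface at z = 0. Lengths are in m, angles in rad, forces in N, time in s.
With the tool pointing down it reaches from about 0.275 to 0.75 m from the base axis. Payload 10.2 kg.
Tool frame: the origin (TCP) lies on the centre line of the jaws, within the pads' length; the fingertips stand 25 mm ahead of it and the grasp point (between the pads) lies 6 mm ahead of it; z points along the fingers, y is the line along which they close (so a half turn about z gives the same grasp; the last joint's range is limited). The gripper opens to 88 mm and grips with 3 to 60 N. Pads are 18 mm wide; open, the fingers measure 123 mm over their backs; the gripper's body (75 mm by 187 mm) begins 45 mm behind the grasp point.
Start: joints at [-1.48, 0.313, 1.498, -0, 1.331, -0.223], TCP at [0.162, -0.499, 0.264] pointing down, gripper open.
Joint ranges: [-2.94, 2.94], [-0.97, 2.17], [0.19, 2.56], [-1.23, 4.37], [0.02, 3.11], [-2.88, 2.88]. Speed limits (rad/s): [2.39, 2.39, 3.01, 3.14, 3.14, 3.14].

### API

Orientations are given as a unit quaternion [x, y, z, w].
In Python, from workcell import arm gives the robot as it stands. Calls block until the motion is done:
- arm.reach(position, orientation): joint-space move of the TCP to a pose.
- arm.servo_line(position, attitude=None, v=0.15, threshold=None): straight line of the TCP; attitude=None keeps the orientation; v is the mean speed in m/s. With threshold (N) it stops when the force on the tool has changed by that much, and returns True; else False.
- arm.set_joints(angles): joint-space move.
- arm.open_gripper() and arm.gripper_close(force=None): open the fingers fully, or close them until they stop; force is the grip in N (None keeps the last).
- arm.hold(seconds).
- arm.solve_ik(position, orientation): joint angles nearest the present ones, or None.
- arm.read_camera(name): name is "scene" or "side" or "wrist"; returns a dict with "pixels" (480x640x3 uint8, red, green, blue), "depth" (480x640 float32, m along the optical axis (not along the pixel's ray), 0 where there is no reading), "fx", "fy", "cx", "cy" (pixels), "camera_from_world" (4x4, takes a point from world to camera coordinates). Camera axes: x right, y down, z forward; pixel columns grow to the right and rows downward; lengths in m; the calibration is good to about 2 mm. A picture is of the moment at which its call begins.
A pose or a line that the arm cannot do raises arm.IKError and nothing moves.
- arm.job_done(): hands the job in; it is judged then, once.
Readings, each from a call of its own:
- arm.get_clock(): time.
- arm.get_joints(): joint angles.
- arm.get_joint_vel(): joint speeds.
- arm.get_joint_efforts(): joint torques, N m.
- arm.get_eef_pos(): TCP position.
- arm.get_orientation(): TCP orientation.
- arm.get_force(): force on the tool from outside, world axes, zero at the start.
- arm.get_ft_torque(): the same for the moment, N m.
- arm.get_finger_gap(): finger opening in m.
- arm.get_gripper_force(): force on a finger pad.
Only numpy, scipy, OpenCV 4.12 (cv2) and the standard library are available. Lean on these libraries where they do the work, as an engineer would, in place of code of your own. Each camera call takes 0.05 s, during which the arm holds its last target. There are 200 camera calls.

## Working session

There is one attempt and no reset: what is moved stays moved. The work goes in short steps, each a Python script; the robot and the scene stay as the last script left them, time stands still between calls to the robot, and variables do not carry over. Pictures are saved under pics/ and viewed, at most 10 in all, crops included, and the job is handed in when it is done.

```bash
mkdir -p pics; ls; python3 - <<'E'
from workcell import arm
import cv2,numpy as np,pickle
for n in ("scene","side"):
    c=arm.read_camera(n); pickle.dump(c,open(n+".pkl","wb"))
    cv2.imwrite(f"pics/{n}0.png",c["pixels"][:,:,::-1])
    T=np.linalg.inv(c["camera_from_world"]); print(n,T.round(3).tolist(),c["fx"],c["cx"],c["cy"])
print(arm.get_clock(),arm.get_orientation())
E
```

```text
pics
scene [[-0.088, 0.634, -0.769, 1.599], [0.996, 0.042, -0.079, 0.131], [-0.018, -0.772, -0.635, 1.014], [0.0, 0.0, 0.0, 1.0]] 580.1926634723868 313.63523273570553 239.5151216657262
side [[-0.931, -0.234, 0.281, 0.221], [-0.365, 0.541, -0.757, 0.821], [0.025, -0.808, -0.589, 0.751], [0.0, 0.0, 0.0, 1.0]] 441.483065571322 318.0961218760031 245.33633475634423
0.1 [ 9.87717950e-01  1.56246373e-01  2.90447342e-05 -5.66044669e-04]
```

View pics/scene0.png

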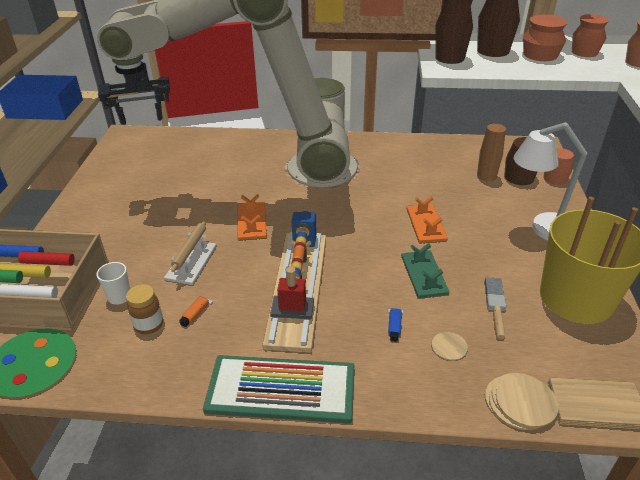

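View pics/side0.png

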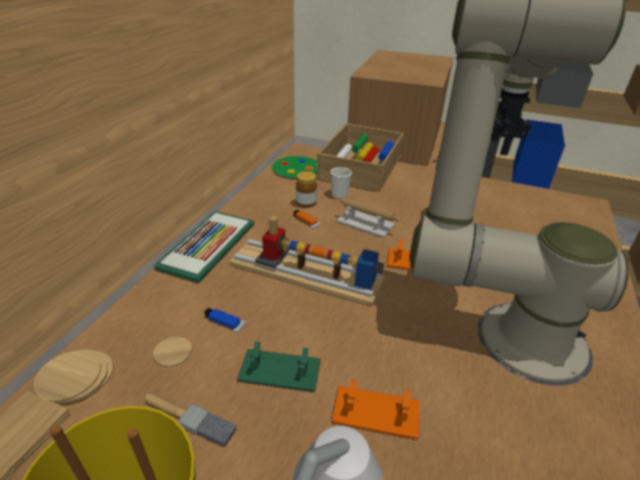

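Scene view: the stand is at about (298,280), with the blue headstock at (304,225) and the red tailstock at (292,293). The white rack with the bare spindle is at (190,255). The only green rack is at (425,270), and two orange look-alikes sit at (252,218) and (427,220). I take the green one because it is the only green rack with two V rests. The green-framed pencil tray at (280,388) and the green palette at (35,362) are not racks.

```bash
cat > vis.py <<'E'
import numpy as np,cv2
def cloud(c):
    v,u=np.mgrid[0:480,0:640]; d=c["depth"]
    P=np.stack([(u-c["cx"])/c["fx"]*d,(v-c["cy"])/c["fy"]*d,d,np.ones_like(d)],-1)
    W=(P@np.linalg.inv(c["camera_from_world"]).T)[...,:3]
    W[d<=0]=np.nan
    return W,cv2.cvtColor(c["pixels"],cv2.COLOR_RGB2HSV)
def hm(h,a,b,s=90,v=30): return (h[...,0]>=a)&(h[...,0]<=b)&(h[...,1]>=s)&(h[...,2]>=v)
def box(P): # min-area rect of xy: centre, sides, angle of long side
    r=cv2.boxPoints(cv2.minAreaRect(P[:,:2].astype(np.float32)))
    e=[r[1]-r[0],r[2]-r[1]]; e.sort(key=np.linalg.norm)
    return r.mean(0).round(4),[round(float(np.linalg.norm(x)),4) for x in e],round(float(np.degrees(np.arctan2(e[1][1],e[1][0])))%180,2)
def zr(W,a,b): return (W[...,2]>a)&(W[...,2]<b)
E
cat > m.py <<'E'
import pickle
from vis import *
for n in ("scene","side"):
    c=pickle.load(open(n+".pkl","rb")); W,h=cloud(c)
    R=(W[...,0]>.2)&(W[...,0]<.8)&(abs(W[...,1])<.45)
    tab=W[R&zr(W,-.02,.02)&hm(h,8,20,80)]; print(n,"table z",np.nanmedian(tab[:,2]))
    gm=hm(h,65,90)&R&(W[...,0]<.62)&(W[...,1]>.1)
    def rep(l,m):
        m=cv2.morphologyEx(m.astype(np.uint8),cv2.MORPH_OPEN,np.ones((2,2)))>0
        P=W[m]; print(l,len(P),*(box(P)+(np.median(P,0).round(4),) if len(P)>5 else ()))
    rep("green base",gm&zr(W,.006,.018)); rep("green up",gm&zr(W,.03,.08))
    st=R&(abs(W[...,1])<.16)
    red=(hm(h,0,7,140)|hm(h,173,180,140))&st
    rep("red top",red&zr(W,.098,.112)&(W[...,0]>.4))
    rep("blue top",hm(h,100,125,100)&st&zr(W,.098,.112))
    rep("post top",st&zr(W,.144,.156)&(W[...,0]>.4))
    wr=R&(W[...,1]<-.1)&(W[...,1]>-.36)&(W[...,0]<.58)
    rep("white base",wr&(h[...,1]<60)&(h[...,2]>110)&zr(W,.006,.018))
    m=wr&(h[...,1]>70)&zr(W,.05,.075); rep("blank up",m)
    m=st&zr(W,.08,.098)&(h[...,1]>120); rep("painted up",m)
    m=st&zr(W,.012,.024); rep("stand base",m)
E
python3 m.py
```

```text
scene table z 0.0006481756866507649
green base 1032 [0.4933 0.3   ] [0.0848, 0.1688] 13.04 [nan nan nan]
green up 183 [0.4692 0.3057] [0.0724, 0.1619] 12.24 [nan nan nan]
red top 284 [ 0.6199 -0.0175] [0.0561, 0.1276] 0.43 [nan nan nan]
blue top 249 [ 0.3467 -0.01  ] [0.0542, 0.1721] 175.99 [nan nan nan]
post top 64 [ 0.6324 -0.0195] [0.0176, 0.0812] 4.57 [ 0.6645 -0.0164  0.1493]
white base 788 [ 0.4904 -0.3066] [0.0757, 0.1676] 169.05 [nan nan nan]
blank up 564 [ 0.3953 -0.2142] [0.0938, 0.422] 157.87 [nan nan nan]
painted up 560 [ 0.5431 -0.0163] [0.0514, 0.2824] 178.56 [nan nan nan]
stand base 2205 [0.5067 0.0031] [0.1798, 0.5004] 23.68 [nan nan nan]
side table z -0.001219922337426127
green base 2064 [0.4877 0.3019] [0.0739, 0.1541] 13.82 [nan nan nan]
green up 242 [0.4954 0.2959] [0.0599, 0.1208] 14.29 [0.5296 0.2994 0.0408]
red top 153 [ 0.6421 -0.0157] [0.034, 0.058] 64.32 [nan nan nan]
blue top 238 [ 0.3983 -0.0098] [0.0367, 0.0513] 87.01 [nan nan nan]
post top 40 [ 0.6988 -0.1166] [0.0175, 0.2365] 114.27 [ 0.6522 -0.0154  0.147 ]
white base 519 [ 0.4821 -0.3053] [0.0832, 0.1547] 170.47 [nan nan nan]
blank up 432 [ 0.4237 -0.3201] [0.1336, 0.363] 134.31 [nan nan nan]
painted up 661 [ 0.5409 -0.0658] [0.0381, 0.3542] 152.93 [nan nan nan]
stand base 2337 [ 0.5698 -0.0287] [0.2212, 0.4821] 5.87 [nan nan nan]
```

Both views agree. The green rack is at about (0.490, 0.301) with yaw 13.4°, the white rack at (0.486, -0.306) with yaw 170°, and the post at (0.66, -0.016). Next I refine from above with the wrist camera, passing the white rack first.

```bash
cat > h.py <<'E'
import numpy as np
from workcell import arm
def q(yaw): return [np.cos(yaw/2),np.sin(yaw/2),0.,0.]   # tool down, tool x at yaw
E
python3 - <<'E'
from h import *
import cv2,pickle
for n,p,y in (("w_blank",(.44,-.30,.33),-.17),("w_stand",(.46,-.012,.36),0)):
    arm.reach(list(p),q(y)); c=arm.read_camera("wrist"); pickle.dump(c,open(n+".pkl","wb"))
    cv2.imwrite(f"pics/{n}.png",c["pixels"][:,:,::-1])
    print(n,arm.get_clock(),np.linalg.inv(c["camera_from_world"]).round(3).tolist(),c["fx"],arm.get_joints())
a=cv2.imread("pics/w_blank.png");b=cv2.imread("pics/w_stand.png")
cv2.imwrite("pics/w01.png",cv2.resize(np.hstack([a,b]),(800,300)))
E
```

```text
w_blank 1.4583 [[-0.172, -0.951, -0.256, 0.504], [-0.985, 0.166, 0.045, -0.312], [0.0, 0.259, -0.966, 0.451], [0.0, 0.0, 0.0, 1.0]] 408.046142394544 [-8.20271246e-01  2.92125741e-01  1.35467583e+00 -1.84443657e-04
  1.49536970e+00  9.21467225e-01]
w_stand 2.625 [[-0.004, -0.966, -0.259, 0.526], [-1.0, 0.004, 0.001, -0.013], [0.0, 0.259, -0.966, 0.481], [0.0, 0.0, 0.0, 1.0]] 408.046142394544 [-2.83778486e-01  1.14060201e-01  1.49655898e+00 -2.13656004e-04
  1.53145998e+00  1.28876186e+00]
```

View pics/w01.png

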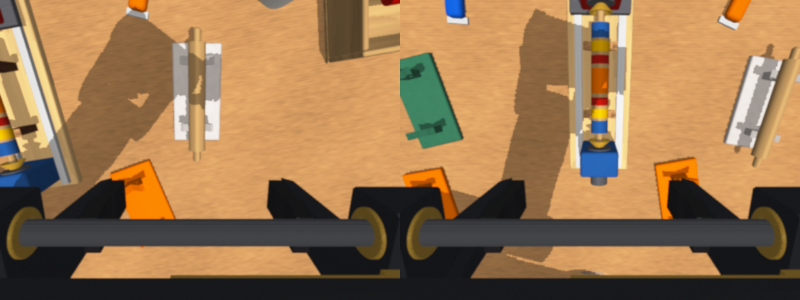

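Left half (wrist over white rack): the bare spindle runs (196,30)–(197,158) across the white rack. Right half: the stand's spindle runs (600,10)–(600,145), with the blue headstock at (600,160).

```bash
cat > m2.py <<'E'
import pickle
from vis import *
def line(P,l):
    P=P[np.isfinite(P).all(1)]; 
    for _ in range(3):
        m=np.median(P,0); d=cv2.fitLine(P[:,:2].astype(np.float32),cv2.DIST_HUBER,0,.01,.01).ravel()
        r=(P[:,:2]-d[2:])@[-d[1],d[0]]; P=P[abs(r)<.02]
    d=d if d[0]>0 else -d*[1,1,-1,-1]
    t=(P[:,:2]-d[2:])@d[:2]; lo,hi=np.percentile(t,[.5,99.5]); c=d[2:]+d[:2]*(lo+hi)/2
    print(l,len(P),"centre",c.round(4),"len",round(hi-lo,4),"yaw",np.degrees(np.arctan2(d[1],d[0])).round(2),"y at fit",d.round(4),"ztop",np.percentile(P[:,2],95).round(4))
c=pickle.load(open("w_blank.pkl","rb")); W,h=cloud(c)
print("table",np.nanmedian(W[350:400,330:420][...,2]), "wrist z at table")
reg=(abs(W[...,0]-.487)<.16)&(abs(W[...,1]+.306)<.10)
near=reg&zr(W,.05,.08)&(h[...,1]>60); line(W[near],"blank")
wb=reg&(h[...,1]<60)&zr(W,.006,.018); print("white base",box(W[wb]))
c=pickle.load(open("w_stand.pkl","rb")); W,h=cloud(c)
reg=(W[...,0]>.30)&(W[...,0]<.70)&(abs(W[...,1]+.015)<.05)
line(W[reg&zr(W,.086,.1)&(W[...,0]>.445)&(W[...,0]<.62)],"painted")
for lo,hi in((.098,.112),):
    m=reg&zr(W,lo,hi)&hm(h,100,125,90)&(W[...,0]<.45); print("blue top",m.sum(),box(W[m]))
    m=reg&zr(W,lo,hi)&(hm(h,0,7,120)|hm(h,173,180,120))&(W[...,0]>.55); print("red top",m.sum(),box(W[m]) if m.any() else "")
# barrel ends / blue bands along x (profile of hue)
g=(hm(h,65,90)&zr(W,.006,.018)&(W[...,1]>.1)); print("green",box(W[g]))
m=zr(W,.012,.024)&(abs(W[...,1]+.015)<.075)&(W[...,0]>.25); print("standbase",box(W[m]))
E
python3 m2.py; sed -i 's/P=W\[m\]; /P=W[m]; P=P[np.isfinite(P).all(1)]; /' m.py
```

```text
table 0.38578331861865955 wrist z at table
blank 5167 centre [ 0.4819 -0.3089] len 0.1927 yaw -9.93 y at fit [ 0.985  -0.1725  0.4865 -0.3097] ztop 0.0689
white base (array([ 0.5234, -0.3036], dtype=float32), [0.1259, 0.2475], 9.94)
painted 4677 centre [ 0.5321 -0.0188] len 0.1647 yaw -0.67 y at fit [ 0.9999 -0.0116  0.5341 -0.0189] ztop 0.0943
blue top 2429 (array([ 0.4035, -0.0172], dtype=float32), [0.0416, 0.0574], 89.52)
red top 0 
green (array([0.4929, 0.2953], dtype=float32), [0.0799, 0.1566], 13.47)
standbase (array([ 0.5112, -0.0187], dtype=float32), [0.1103, 0.2907], 179.32)
```

```bash
cat > a.py <<'E'
from h import *
import cv2,pickle
arm.reach([.60,-.018,.30],q(-.012)); c=arm.read_camera("wrist"); pickle.dump(c,open("w_post.pkl","wb"))
print(arm.get_clock()); cv2.imwrite("pics/w_post.png",c["pixels"][:,:,::-1])
from vis import *
W,h=cloud(c)
reg=(W[...,0]>.40)&(W[...,0]<.80)&(abs(W[...,1]+.018)<.05)
from m2 import line
def b(l,m):
    m=cv2.morphologyEx(m.astype(np.uint8),cv2.MORPH_OPEN,np.ones((3,3)))>0
    print(l,m.sum(),box(W[m]) if m.any() else "",W[m].mean(0) if m.any() else "")
b("post top",reg&zr(W,.143,.156))
b("red top",reg&zr(W,.098,.112)&(hm(h,0,7,120)|hm(h,173,180,120)))
b("blue",reg&zr(W,.098,.112)&hm(h,100,125,90)&(W[...,0]<.45))
m=reg&zr(W,.088,.1)&(W[...,0]>.45)&(W[...,0]<.615); line(W[m],"painted"); b("painted",m)
E
python3 a.py | grep -v standb
```

```text
3.3333
table 0.38578331861865955 wrist z at table
blank 5167 centre [ 0.4819 -0.3089] len 0.1927 yaw -9.93 y at fit [ 0.985  -0.1725  0.4865 -0.3097] ztop 0.0689
white base (array([ 0.5234, -0.3036], dtype=float32), [0.1259, 0.2475], 9.94)
painted 4677 centre [ 0.5321 -0.0188] len 0.1647 yaw -0.67 y at fit [ 0.9999 -0.0116  0.5341 -0.0189] ztop 0.0943
blue top 2429 (array([ 0.4035, -0.0172], dtype=float32), [0.0416, 0.0574], 89.52)
red top 0 
green (array([0.4929, 0.2953], dtype=float32), [0.0799, 0.1566], 13.47)
post top 857 (array([ 0.657 , -0.0199], dtype=float32), [0.0204, 0.021], 179.42) [ 0.65718013 -0.0199286   0.14997492]
red top 3436 (array([ 0.6573, -0.0198], dtype=float32), [0.0417, 0.0596], 89.7) [ 0.65813914 -0.01999723  0.10503403]
blue 1682 (array([ 0.4126, -0.0167], dtype=float32), [0.0252, 0.057], 90.03) [ 0.41402509 -0.01668793  0.10477664]
painted 3614 centre [ 0.5435 -0.0187] len 0.1316 yaw -0.58 y at fit [ 0.9999 -0.0101  0.5464 -0.0187] ztop 0.0943
painted 3522 (array([ 0.5425, -0.0184], dtype=float32), [0.0215, 0.134], 179.59) [ 0.54637362 -0.01879418  0.0920955 ]
```

View pics/w_post.png

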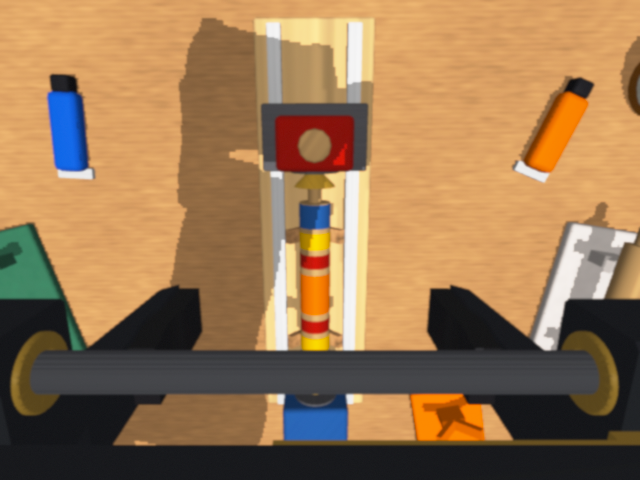

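The post is at (0.657, -0.020) with its top at z = 0.150, which matches the stated height. That puts the seat at (0.531, -0.0186) with stand yaw -0.7°. Now I draw the tailstock back.

```bash
cat >> h.py <<'E'
Y=-.0117; ax=np.array([np.cos(Y),np.sin(Y),0]); seat=np.array([.531,-.0185,.08])
def S(x,z): return (seat*[1,1,0]+ax*x+[0,0,z]).tolist()
def st(l): print(l,round(arm.get_clock(),2),"tcp",np.round(arm.get_eef_pos(),4),"gap",round(arm.get_finger_gap(),4),"F",np.round(arm.get_force(),1))
E
python3 - <<'E'
from h import *
print(arm.solve_ik(S(.19,.138),q(Y)))
arm.reach(S(.126,.20),q(Y)); st("above")
arm.servo_line(S(.126,.138),v=.12); arm.gripper_close(30); st("grip")
print(arm.servo_line(S(.192,.138),v=.1,threshold=25)); st("pulled")
arm.open_gripper(); st("open")
arm.servo_line(S(.192,.20),v=.2)
# down to painted
arm.reach(S(0,.16),q(Y)); arm.servo_line(S(0,.088),v=.12,threshold=15); st("at painted")
arm.gripper_close(20); st("gripped")
E
```

```text
[-1.90681593e-01  8.61199771e-01  9.33751289e-01 -4.44089210e-16
  1.34664159e+00  1.39181473e+00]
above 3.87 tcp [ 0.6569 -0.0201  0.2022] gap 0.0882 F [-0.9  0.   0. ]
grip 5.56 tcp [ 0.657  -0.0193  0.138 ] gap 0.0213 F [0.8 5.4 0.3]
False
pulled 6.37 tcp [ 0.7235 -0.02    0.138 ] gap 0.0209 F [ 2.7  4.7 -0.7]
open 7.43 tcp [ 0.723  -0.0207  0.138 ] gap 0.0881 F [-0.1 -0.2  0.5]
at painted 9.44 tcp [ 0.5316 -0.0186  0.0885] gap 0.0883 F [-0.3 -1.1 -0.9]
gripped 10.42 tcp [ 0.531  -0.0182  0.088 ] gap 0.0253 F [1.1 3.6 1. ]
```

```bash
cat > b.py <<'E'
from h import *
from vis import *
import pickle
arm.servo_line(S(.017,.088),v=.05,threshold=20); st("drawn")
arm.servo_line(S(.017,.20),v=.15); st("lifted")
g=.2356
arm.reach([.42,.285,.28],q(g)); arm.hold(.2)
c=arm.read_camera("wrist"); pickle.dump(c,open("w_green.pkl","wb")); cv2.imwrite("pics/w_green.png",c["pixels"][:,:,::-1])
st("at rack")
W,h=cloud(c); m=hm(h,65,90)&(W[...,0]>.35)&(W[...,0]<.65)&(W[...,1]>.18)&(W[...,1]<.42)
for a,b in((.006,.018),(.03,.075)):
    k=cv2.morphologyEx((m&zr(W,a,b)).astype(np.uint8),cv2.MORPH_OPEN,np.ones((3,3)))>0
    P=W[k]; print(a,len(P),box(P),P[:,2].max())
print("edge",np.argwhere(m&zr(W,.006,.018)).min(0),np.argwhere(m&zr(W,.006,.018)).max(0))
E
python3 b.py
```

```text
drawn 10.91 tcp [ 0.5487 -0.0186  0.0882] gap 0.0248 F [3.5 3.9 1.1]
lifted 11.81 tcp [ 0.5475 -0.0187  0.199 ] gap 0.0252 F [-0.8  0.1 -2.1]
at rack 13.34 tcp [0.4204 0.2845 0.2798] gap 0.025 F [-0.1  0.  -0.7]
0.006 1892 (array([0.5448, 0.3096], dtype=float32), [0.0475, 0.077], 102.39) 0.015139367764728795
0.03 364 (array([0.54  , 0.3085], dtype=float32), [0.0122, 0.0504], 103.79) 0.059451490501507886
edge [ 31 275] [172 362]
```

View pics/w_green.png

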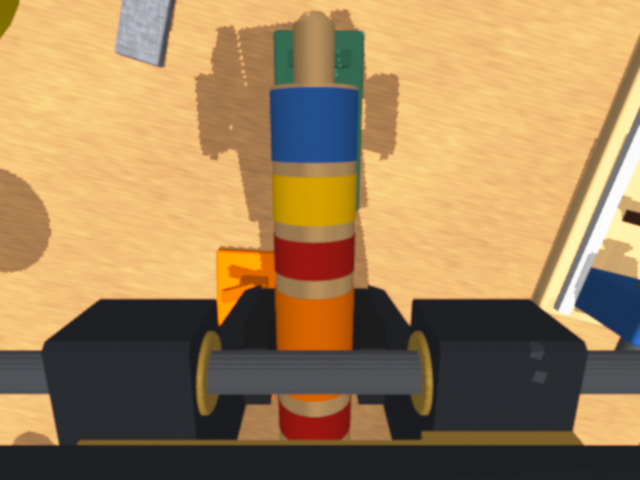

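The far V rest is fully visible (50 x 12 mm) at (0.540, 0.3085). That puts the green seat at (0.4914, 0.2969) with yaw 13.5°, within 2 mm of the earlier view. The spindle is held straight at columns 275–357. Now I lower it.

```bash
cat > c.py <<'E'
from h import *
from vis import *
import pickle
g=.2356; p=[.4914,.2969]
arm.reach(p+[.13],q(g)); st("over")
arm.servo_line(p+[.078],v=.1); 
print(arm.servo_line(p+[.0625],v=.03,threshold=4)); st("down")
arm.open_gripper(); st("open")
arm.servo_line(p+[.15],v=.15)
arm.reach([.42,.275,.28],q(g))
c=arm.read_camera("wrist"); cv2.imwrite("pics/w_green2.png",c["pixels"][:,:,::-1]); st("look")
W,h=cloud(c)
from m2 import line
m=(W[...,0]>.36)&(W[...,0]<.63)&(abs(W[...,1]-.297)<.06)&zr(W,.052,.08)&~hm(h,65,90); line(W[m],"painted placed")
# go look over blank
arm.reach([.40,-.295,.30],q(-.173)); arm.hold(.1); c=arm.read_camera("wrist"); pickle.dump(c,open("w_blank2.pkl","wb")); cv2.imwrite("pics/w_blank2.png",c["pixels"][:,:,::-1]); st("blank look")
W,h=cloud(c)
m=(abs(W[...,0]-.485)<.14)&(abs(W[...,1]+.308)<.06)&zr(W,.045,.08)&(h[...,1]>60); line(W[m],"blank2")
a=cv2.imread("pics/w_green2.png");b=cv2.imread("pics/w_blank2.png")
cv2.imwrite("pics/w23.png",cv2.resize(np.hstack([a,b]),(800,300)))
E
python3 c.py | grep -v -e standb -e base -e top\ 
```

```text
over 14.05 tcp [0.4917 0.2971 0.1313] gap 0.0248 F [-0.2  0.3 -0.6]
True
down 15.21 tcp [0.4913 0.2971 0.0633] gap 0.0256 F [-0.2  1.   3.4]
open 16.23 tcp [0.4909 0.2968 0.063 ] gap 0.0876 F [ 0.3  0.5 -0.5]
look 17.66 tcp [0.4202 0.2749 0.2778] gap 0.0882 F [-0.5 -0.1  0.2]
table 0.38578331861865955 wrist z at table
green (array([0.4929, 0.2953], dtype=float32), [0.0799, 0.1566], 13.47)
blank look 19.86 tcp [ 0.4003 -0.2945  0.3   ] gap 0.088 F [-0.3 -0.3 -0.2]
```

View pics/w23.png

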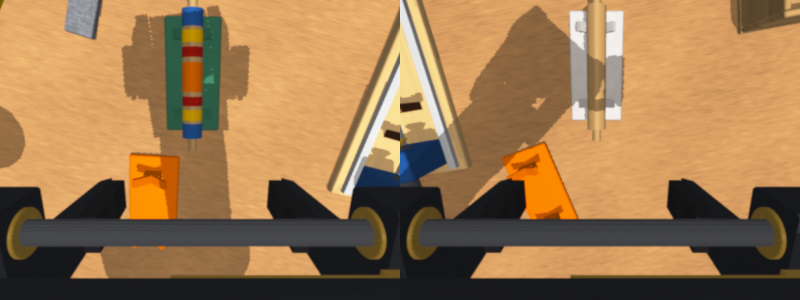

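Left: the painted spindle lies centred in both green rests, at about (192,75). Right: the bare spindle runs (597,0)–(597,140), a little toward the robot in its rack.

```bash
python3 - <<'E' | tail -4
import pickle
from m2 import *
for n in("w_blank","w_blank2"):
    W,h=cloud(pickle.load(open(n+".pkl","rb")))
    r=(abs(W[...,0]-.485)<.14)&(abs(W[...,1]+.308)<.06)&(h[...,1]>60)
    line(W[r&zr(W,.045,.08)],n); line(W[r&zr(W,.0635,.08)],n+" barrel")
E
```

```text
w_blank 5167 centre [ 0.4819 -0.3089] len 0.1927 yaw -9.93 y at fit [ 0.985  -0.1725  0.4865 -0.3097] ztop 0.0689
w_blank barrel 3799 centre [ 0.4812 -0.3092] len 0.1583 yaw -9.91 y at fit [ 0.9851 -0.1721  0.4854 -0.3099] ztop 0.0691
w_blank2 6313 centre [ 0.4752 -0.3079] len 0.1802 yaw -10.04 y at fit [ 0.9847 -0.1744  0.4832 -0.3093] ztop 0.069
w_blank2 barrel 4862 centre [ 0.4812 -0.3092] len 0.1583 yaw -9.94 y at fit [ 0.985  -0.1727  0.4859 -0.31  ] ztop 0.0691
```

```bash
cat > d.py <<'E'
from h import *
from vis import *
import pickle
b=-.1735; p=[.4812,-.3092]
arm.reach(p+[.14],q(b)); arm.servo_line(p+[.063],v=.12,threshold=15); st("at blank")
arm.gripper_close(20); st("grip")
arm.servo_line(p+[.20],v=.15); st("lift")
arm.reach(S(.018,.20),q(Y)); arm.reach(S(.018,.13),q(Y)); st("over")
arm.servo_line(S(.018,.10),v=.1); print(arm.servo_line(S(.018,.0875),v=.03,threshold=4)); st("down")
arm.open_gripper(); st("open")
arm.servo_line(S(.018,.16),v=.15)
arm.reach(S(-.03,.36),q(Y)); arm.hold(.1); c=arm.read_camera("wrist"); cv2.imwrite("pics/w_st2.png",c["pixels"][:,:,::-1]); st("look")
pickle.dump(c,open("w_st2.pkl","wb"))
W,h=cloud(c)
from m2 import line
r=(abs(W[...,1]+.0187)<.03)&(W[...,0]>.44)&(W[...,0]<.66); line(W[r&zr(W,.0885,.1)],"PLACED")
m=(abs(W[...,1]+.02)<.02)&zr(W,.143,.156)&(W[...,0]>.66); print("POST",box(W[m]) if m.sum()>20 else m.sum())
E
python3 d.py | grep -v -e ^standb -e base -e "^blue top" -e ^painted -e ^blank
```

```text
at blank 21.4 tcp [ 0.4815 -0.3096  0.064 ] gap 0.0882 F [-0.1 -0.1  1.2]
grip 22.38 tcp [ 0.4813 -0.3084  0.063 ] gap 0.0253 F [2.2 5.4 1.7]
lift 23.44 tcp [ 0.4809 -0.309   0.199 ] gap 0.025 F [-0.4 -0.7 -1.7]
over 24.97 tcp [ 0.5491 -0.0197  0.1304] gap 0.0248 F [0.5 0.3 0.9]
True
down 25.84 tcp [ 0.549  -0.0185  0.088 ] gap 0.0249 F [-0.4  1.9  3.2]
open 26.86 tcp [ 0.5487 -0.0186  0.0877] gap 0.0877 F [ 0.2 -0.6 -0.6]
look 28.48 tcp [ 0.5011 -0.0182  0.358 ] gap 0.0879 F [ 0.2 -0.5  0.2]
table 0.38578331861865955 wrist z at table
red top 0 
green (array([0.4929, 0.2953], dtype=float32), [0.0799, 0.1566], 13.47)
PLACED 3802 centre [ 0.549 -0.019] len 0.1584 yaw -0.7 y at fit [ 0.9999 -0.0123  0.5533 -0.0191] ztop 0.0941
POST 0
```

View pics/w_st2.png

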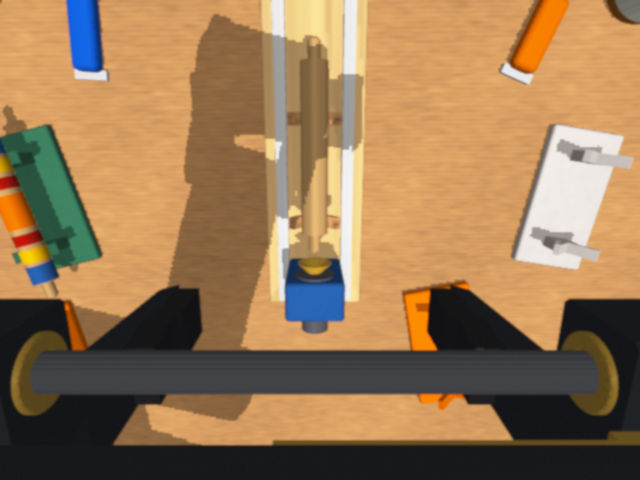

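The bare spindle lies level in both rests at seat +18 mm, clear of the headstock cup at (314,265). Now I push the tailstock up.

```bash
cat > e.py <<'E'
from h import *
from vis import *
import pickle
off=np.array([0,.0006,0])
P=lambda x,z:(np.array(S(x,z))+off).tolist()
arm.reach(P(.192,.21),q(Y)); arm.servo_line(P(.192,.138),v=.12,threshold=15); arm.gripper_close(35); st("grip")
print(arm.servo_line(P(.150,.138),v=.08,threshold=30)); st("near")
print(arm.servo_line(P(.118,.138),v=.02,threshold=14)); st("pushed")
arm.hold(.3); st("hold")
arm.open_gripper(); st("open")
arm.servo_line(P(.126,.21),v=.15)
arm.reach(S(.069,.30),q(Y)); arm.hold(.1); c=arm.read_camera("wrist"); cv2.imwrite("pics/w_fin.png",c["pixels"][:,:,::-1]); st("look")
W,h=cloud(c)
from m2 import line
r=(abs(W[...,1]+.0187)<.03)&(W[...,0]>.44)&(W[...,0]<.615); line(W[r&zr(W,.0885,.1)],"PLACED")
m=(abs(W[...,1]+.02)<.02)&zr(W,.143,.156)&(W[...,0]>.6); print("POST",box(W[m]))
c=arm.read_camera("scene"); cv2.imwrite("pics/fin.png",np.hstack([c["pixels"][:,:,::-1]]))
a=cv2.imread("pics/w_fin.png");cv2.imwrite("pics/finb.png",cv2.resize(np.hstack([a,cv2.resize(c["pixels"][180:360,180:420,::-1],(640,480))]),(800,300)))
E
python3 e.py | grep -v -e ^standb -e base -e "^blue top" -e ^painted -e ^blank
```

```text
grip 31.29 tcp [ 0.723  -0.0199  0.138 ] gap 0.0208 F [-0.2  2.6 -0.1]
False
near 31.97 tcp [ 0.6808 -0.0195  0.138 ] gap 0.0209 F [-1.8  1.9  1.2]
True
pushed 33.22 tcp [ 0.6539 -0.0193  0.138 ] gap 0.021 F [ 2.5 -0.8  1.4]
hold 33.52 tcp [ 0.654  -0.0192  0.1379] gap 0.021 F [ 1.2 -1.9  4.6]
open 34.58 tcp [ 0.6538 -0.0186  0.1372] gap 0.088 F [ 0.6 -0.7  0.6]
look 35.88 tcp [ 0.6    -0.0193  0.2979] gap 0.0879 F [ 0.3  0.2 -0.4]
table 0.38578331861865955 wrist z at table
red top 0 
green (array([0.4929, 0.2953], dtype=float32), [0.0799, 0.1566], 13.47)
PLACED 3413 centre [ 0.5436 -0.0187] len 0.1303 yaw -0.63 y at fit [ 0.9999 -0.0111  0.5467 -0.0188] ztop 0.094
POST (array([ 0.6551, -0.0199], dtype=float32), [0.0208, 0.0209], 134.59)
```

View pics/finb.png

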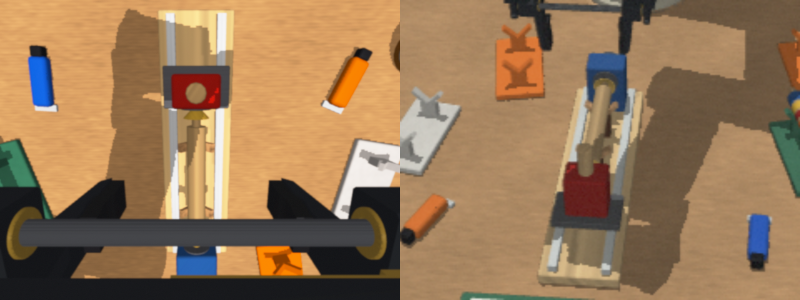

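The tailstock stopped on contact, with the spindle straight and in both cups. I'll regrip and push once more to confirm there is no slack, then check the green rack.

```bash
cat > f.py <<'E'
from h import *
import cv2
o=[0,.0006,0]; P=lambda x,z:(np.array(S(x,z))+o).tolist()
arm.reach(P(.1237,.20),q(Y)); arm.servo_line(P(.1237,.138),v=.12,threshold=15); arm.gripper_close(35); st("grip")
print(arm.servo_line(P(.114,.138),v=.02,threshold=14)); st("pushed")
arm.open_gripper(); arm.servo_line(P(.1237,.21),v=.15); st("up")
arm.reach([.45,-.15,.35],q(0)); arm.hold(.2)
c=arm.read_camera("scene"); im=c["pixels"][:,:,::-1]
s=arm.read_camera("side")["pixels"][:,:,::-1]
cv2.imwrite("pics/last.png",np.vstack([np.hstack([cv2.resize(im[180:360,160:480],(800,450))]),cv2.resize(s[230:400,220:420],(176,150)).repeat(1,1) if 0 else cv2.copyMakeBorder(cv2.resize(s[230:400,220:400],(159,150)),0,0,0,641,0)]))
E
python3 f.py
```

```text
grip 38.15 tcp [ 0.6547 -0.0193  0.138 ] gap 0.021 F [0.4 0.8 0.1]
True
pushed 38.41 tcp [ 0.6544 -0.0193  0.138 ] gap 0.021 F [ 4.4 -0.1  1.3]
up 40.11 tcp [ 0.6543 -0.0193  0.209 ] gap 0.088 F [-0.3  0.8 -0.2]
```

View pics/last.png

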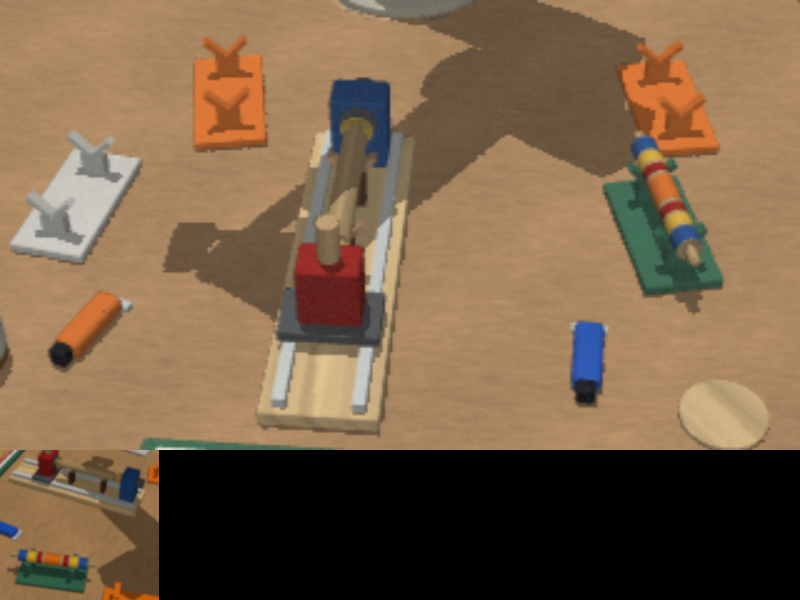

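The second push stopped within 0.3 mm, so the bare spindle is held snugly. The picture shows it in the stand at about (350,170), and the painted spindle in both green rests at (665,195).

```bash
python3 -c "
from workcell import arm
print(arm.job_done())"
```

```text
the job is handed in; nothing more can be done
None
```

The job is handed in at about 41 s: the painted spindle lies in both rests of the green rack, and the bare spindle is held snugly between the two brass cups.

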